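Set the mosquito diffuser to low and start it

ROBOT

A 6-joint arm with a two-finger parallel gripper is mounted at the origin on the work surface. World frame = base frame: x ahead of the robot, y to its left, z up, the work surface at z = 0. Lengths are in m, angles in rad, forces in N, time in s.
With the tool pointing down it reaches from about 0.35 to 0.85 m from the base axis. Payload 8.1 kg.
Tool frame: the origin (TCP) lies midway between the tips of the shut fingers; the grasp point (between the pads) lies 19 mm behind it; z points along the fingers, x is the direction in which the jaws open and shut, and the axes are right-handed (so a half turn about z gives the same grasp; the last joint's range is limited). The gripper opens to 93 mm and grips with 3 to 60 N. Pads are 15 mm wide; open, the fingers measure 128 mm over their backs; the gripper's body (75 mm by 188 mm) begins 65 mm behind the grasp point.
Start: joints at [1.197, 0.13, 1.488, -0, 1.523, -0.085], TCP at [0.171, 0.575, 0.219] pointing down, gripper open.
Joint ranges: [-2.96, 2.96], [-0.89, 2.26], [0.02, 2.5], [-1.34, 4.48], [0, 2.73], [-2.66, 2.66]. Speed limits (rad/s): [2.39, 2.39, 2.79, 3.14, 3.14, 3.14].

INTERFACE

Orientations are given as a unit quaternion [w, x, y, z].
In Python, from station import bot gives the robot as it stands.
- The arm moves only by the tool carry_out, never from a script. Its argument "targets" is a list that holds one entry, the list of rows, each a list of 5 numbers: the closure, from -1 (fully open) to 1 (shut), then the shift along the tool's x, y, z in mm, then the turn about the tool's z in rad. A call has 1 to 5 rows; each row is the pose to reach, as a shift and turn from the pose commanded when the call began, along the tool's axes at that moment; what a row does not reach only later rows make up. A row lasts 1/8 s, in which the tool goes at most 62.5 mm and 10.7 degrees, less where a joint would pass 70% of its speed; a pose out of reach is approached as far as the arm can. A call with a gripper value outside its range is refused whole. The fingers move at their own pace and stop on an object; "newtons" is the grip in N (left out, the last holds). Time passes only in rows, so rows that repeat a pose let the fingers close. It gives the time, the measured TCP pose, the force and the opening at its end, in the units of the state.
- bot.read_state(): the state, without advancing time (a new reading comes with each control period).
- bot.get_image(name): name is "scene" or "top" or "wrist"; returns the picture (420x560x3 uint8, red, green, blue); there is no depth.
- bot.calibration(name): a dict with "camera_matrix" (3x3 intrinsics, pixels), "R" (3x3) and "t" (3): a world point X has camera coordinates R X + t; the wrist camera has in their place "hand_eye" (4x4, takes a point from camera to tool coordinates, whose origin is the TCP and whose axes are the tool frame's). Camera axes: x right, y down, z forward; pixel columns grow to the right and rows downward; lengths in m; the calibration is good to about 2 mm. A picture is of the moment at which its call begins: read the wrist's pose just before it. calibration takes no time and is no camera call.
- bot.close_job(): hands the job in, once; it reports no verdict.
Trained networks look in the newest picture that a camera, given by its name, has taken for a name from the list of things; names that differ only in an ending like _2 or _b are one class to them, and where a whole thing is asked for, a point or a joint stands for the part that bears it (a point fixed in the world has none). Each returns a list of dicts, best first, with "conf" (0 to 1); they miss things now and then, are a little off and sometimes report something else, mostly with a low value. They report only what shows in the picture. A call takes as long as a camera call. They do not tell look-alikes from the thing itself.
- bot.recognise(camera, thing): "rect" ([centre column, centre row, width, height] in pixels, round what is visible of it).
- bot.tip_of(camera, thing): "centre" ([row, column] in pixels: a listed point, or the origin of a listed thing).
The state is a dict: "clock": time; "joints": joint angles; "joint_vel": joint speeds; "joint_efforts": joint torques, N m; "eef_pos": TCP position; "eef_rot": TCP orientation; "ft_force": force on the tool from outside, world axes, zero at the start; "torque": the same for the moment, N m; "width": opening from 0.0 (shut) to 1.0 (fully open).
Only numpy, scipy, OpenCV 4.12 (cv2) and the standard library are available. Lean on these libraries where they do the work, as an engineer would, in place of code of your own. Each camera call takes 0.05 s, during which the arm holds its last target. There are 200 camera calls.

TASK

Set the yellow mosquito repellent diffuser from off to low: with a fingertip pressed on top of its big knurled dial, turn the dial clockwise by one click, so that its white pointer goes from the black dot to the green dot and no further. Then press the orange button on the diffuser fully down and let it come back up. Only touch the diffuser where it stands, do not shove or lift it, and leave everything else on the nightstand tray where it is.

Things in the scene. Friction and masses are not known exactly. Their poses are not given: they have to be found in the camera images.
- diffuser: Loose yellow plastic block on rubber feet, 168 (x) x 108 (y) x 45 mm high, 0.9 kg, on the white tray (tray floor at z = 8 mm). Origin: centre of its underside, z up. Its -x end faces the robot, within 0.7 rad. On its flat top: the dial, its axis 26 mm along +x from the origin, and the orange button, 54 mm along -x.
- dial_center (a point): Centre of the unpressed dial's top face, on its vertical axis, 57 mm above the diffuser's underside; fixed in the diffuser, axes as the diffuser's. The dial: flat-topped grey disc, 84 mm across, black knurling, white pointer bar, top 12 mm proud of the housing. It is sprung: pressed, it sinks up to 5 mm (moves from 2 N, at its stop at 5.6 N) and rises again when let go.
- dial (a joint): Dial angle, rad, growing clockwise seen from above. Sprung notches at 0 (black dot, off; the start), 0.6 (green dot, low) and 1.2 (red dot, high); let go within 0.2 rad of a notch it snaps in. Stops at -0.12 and 1.32. A fingertip pressed on its top off-centre and moved in an arc about the dial's axis carries it round by friction; it needs up to 0.04 N m.
- green_dot (a point): The green (low) dot, 8 mm across, on the housing's top just outside the dial: 48.5 mm from the dial's axis along the diffuser's +x, 45 mm above its underside. At the same distance from the axis are the black dot (off), 0.6 rad counter-clockwise of it seen from above, and the red dot (high), 0.6 rad clockwise.
- dial_pointer (a point): Outer end of the white pointer bar on the dial's top face, 40 mm from the dial's axis; it turns with the dial and sinks with it.
- button_top (a point): Centre of the top of the round orange push button, 28 mm across, standing 8 mm proud of the housing (53 mm above the diffuser's underside); it moves down with the button.
- button (a joint): Travel of the button in m: 0 up, 0.005 fully down. It springs back; it starts to move at about 2 N and is fully down at about 4.5 N.
- cup: Empty stainless steel cup, loose, 72 mm across, 85 mm high, standing on the tray beside the diffuser; origin at the centre of its underside. Leave alone.
- opener: Flat red plastic bottle opener, loose, about 130 mm long, 46 mm wide, 12 mm high, lying along its x; origin on its underside, near its middle. Leave alone.
- ceramic_box: White ceramic box with a blue lid and knob, loose, 106 mm square, 79 mm high; origin at the centre of its underside. Leave alone.
- fan_remote: Grey remote control, loose, 150 by 42 by 18 mm, long along its x; origin at the centre of its underside. Leave alone.
- glasses_case: Blue spectacle case, loose, 58 by 150 by 36 mm, long along its y, at the far side of the tray; origin at the centre of its underside. Leave alone.
- face_cream: White jar with a green lid, loose, 52 mm across, 60 mm high; origin at the centre of its underside. Leave alone.
Mind the look-alikes: they are no part of the job. There is more than one size of the diffuser; the one meant has the size given above.

How it is judged:
On the way, in this order (a step that is already met when the one before it is completed fails the run):
1. the dial has been turned one click, into the notch at the green dot (value of joint dial between 0.45 and 0.75 rad and contact force between the fingers and diffuser below 0.3 N), for 0.2 s.
2. the button is pressed down (value of joint button above 0.004 m), for 0.05 s.
At the end, for the whole second after the job is handed in: The dial rests in the green (low) notch, within 0.12 rad of 0.6 rad; the button is back up (under 1 mm down); the diffuser stands still and level within 30 mm of where it stood; the six other things are within 20 mm of where they were (value of joint dial between 0.48 and 0.72 rad and value of joint button below 0.001 m and distance of diffuser from where it was at the start of the episode below 0.03 m and angle between diffuser's own z axis and vertical below 0.05 rad and linear speed of diffuser below 0.01 m/s and distance of each of cup, opener, ceramic_box, fan_remote, glasses_case, face_cream from where it was at the start of the episode below 0.02 m); the robot touches nothing.
It fails at once if the dial was turned past low towards high (value of joint dial above 0.95 rad).
It fails at once if the diffuser was lifted or tipped (height (world z) of diffuser above 0.02 m or angle between diffuser's own z axis and vertical above 0.15 rad).
It fails at once if the diffuser was shoved away (distance of diffuser from where it was at the start of the episode above 0.04 m).
It fails at once if another thing on the tray was moved or lifted (distance of any of cup, opener, ceramic_box, fan_remote, glasses_case, face_cream from where it was at the start of the episode above 0.025 m).
It also fails if it takes over 45 s, if anything falls off the work surface, if the arm or the gripper's body presses on something with over 40 N, if the wrist force passes 120 N, or if a joint passes its speed limit or range.

## Working session

There is one attempt and no reset: what is moved stays moved. The work goes in short steps, Python scripts to look and compute and a tool call to move; the robot and the scene stay as the last step left them, time stands still between calls to the robot, and variables do not carry over. Pictures are saved under pics/ and viewed, about 8 in all and at most 12, crops included, and the job is handed in when it is done.

Besides the shell and the picture viewer there is one more tool, called after "Call:" as a command line: name --argument value ..., lists and objects as JSON in quotes. carry_out: Moves the arm, as the interface text tells. Its arguments: {"type":"object","properties":{"targets":{"type":"array","items":{"type":"array","items":{"type":"array","items":{"type":"number"}}}},"newtons":{"type":"number"}},"required":["targets"]}

```bash
mkdir -p pics; cat > h.py <<'E'
import numpy as np, cv2
from station import bot
def ray(cam,uv,z,st=None):
    c=bot.calibration(cam);K=np.array(c["camera_matrix"])
    d=np.linalg.inv(K)@[uv[0],uv[1],1]
    if "R" in c: R=np.array(c["R"]);t=np.array(c["t"]);o=-R.T@t;w=R.T@d
    else:
        from scipy.spatial.transform import Rotation as Ro
        H=np.array(c["hand_eye"]);q=st["eef_rot"];R=Ro.from_quat([q[1],q[2],q[3],q[0]]).as_matrix()
        o=R@H[:3,3]+np.array(st["eef_pos"]);w=R@H[:3,:3]@d
    return o+w*(z-o[2])/w[2]
def save(cam,n):
    im=bot.get_image(cam);cv2.imwrite(f"pics/{n}.png",im[:,:,::-1]);return im
E
python3 - <<'E'
from h import *
s=bot.read_state();print(s)
a=save("top","t0");b=save("scene","s0")
for cam in["top","scene"]:
  for n,z in [("dial_center",.065),("button_top",.061),("green_dot",.053),("dial_pointer",.065),("diffuser",.008),("cup",.008)]:
    for r in bot.tip_of(cam,n)[:3]:
        v,u=r["centre"];print(cam,n,round(r["conf"],2),[round(u),round(v)],ray(cam,(u,v),z).round(4))
E
```

```text
{'clock': 0.0, 'joints': array([ 1.19662850e+00,  1.31168480e-01,  1.48923592e+00, -1.74260576e-05,
        1.52298018e+00, -8.54015075e-02]), 'joint_vel': array([ 0.00046369, -0.00056366, -0.00033419,  0.00020789, -0.00139014,
       -0.00057246]), 'joint_efforts': array([ 4.08402911e-04, -5.59858775e+01, -4.91743147e+01,  7.67189870e-02,
        3.63424723e-02, -3.43320824e-05]), 'eef_pos': array([0.17064729, 0.57465146, 0.21760687]), 'eef_rot': array([ 4.79982189e-04,  8.01488614e-01,  5.98009363e-01, -7.56598885e-04]), 'ft_force': array([-0.30395491, -0.19273597,  0.25426189]), 'torque': array([ 0.01381327, -0.02692579,  0.00130811]), 'width': 0.9974077815096736}
top dial_center 0.63 [293, 201] [0.5669 0.0078 0.065 ]
top dial_center 0.62 [393, 327] [ 0.2274 -0.2449  0.065 ]
top button_top 0.52 [389, 302] [ 0.2904 -0.2404  0.061 ]
top button_top 0.48 [302, 228] [ 0.4945 -0.0162  0.061 ]
top green_dot 0.92 [394, 339] [ 0.1951 -0.2494  0.053 ]
top green_dot 0.77 [284, 189] [0.6053 0.0309 0.053 ]
top dial_pointer 0.84 [400, 337] [ 0.2027 -0.2636  0.065 ]
top dial_pointer 0.66 [276, 1
[... 228 characters left out ...]
157 0.065 ]
scene dial_center 0.62 [153, 155] [ 0.25   -0.2432  0.065 ]
scene button_top 0.65 [386, 192] [0.5026 0.3175 0.061 ]
scene button_top 0.64 [255, 211] [ 0.4975 -0.015   0.061 ]
scene button_top 0.62 [156, 167] [ 0.2932 -0.2393  0.061 ]
scene green_dot 0.85 [286, 244] [0.6044 0.0366 0.053 ]
scene green_dot 0.84 [149, 148] [ 0.2069 -0.2524  0.053 ]
scene dial_pointer 0.92 [291, 234] [0.5881 0.0518 0.065 ]
scene dial_pointer 0.91 [145, 151] [ 0.228 -0.261  0.065]
scene diffuser 0.69 [157, 171] [ 0.2518 -0.2412  0.008 ]
scene diffuser 0.66 [266, 240] [ 5.486e-01 -5.000e-04  8.000e-03]
scene cup 0.66 [136, 231] [ 0.4541 -0.3064  0.008 ]
scene cup 0.6 [254, 210] [ 0.4487 -0.008   0.008 ]
```

View pics/t0.png

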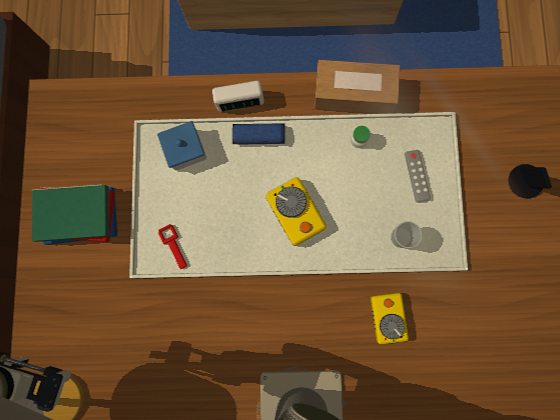

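View pics/s0.png

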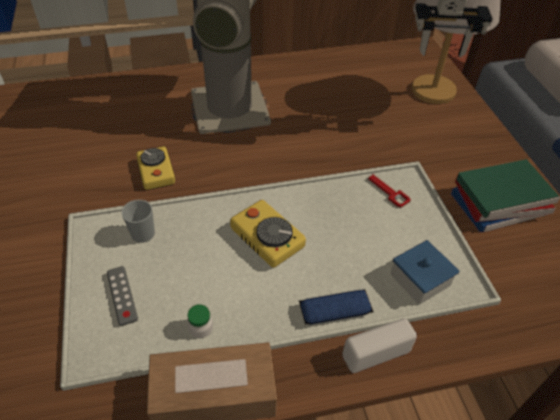

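Call:
carry_out --targets '[[[1, -215, 225, -30, 0], [1, -215, 225, -30, 0], [1, -215, 225, -30, 0], [1, -215, 225, -30, 0], [1, -215, 225, -30, 0]]]' --newtons 20

```text
clock: 1.32
eef_pos: [0.3259, 0.3034, 0.2491]
eef_rot: [0.0, 0.801, 0.598, 0.001]
ft_force: [2.5, 0.0, 0.2]
width: 0.51
```

Call:
carry_out --targets '[[[1, -215, 225, 0, 0], [1, -215, 225, 0, 0], [1, -215, 225, 0, 0], [1, -215, 225, 0, 0], [1, -215, 225, 0, 0]]]'

```text
clock: 1.95
eef_pos: [0.4805, 0.0329, 0.249]
eef_rot: [0.0, 0.802, 0.598, 0.001]
ft_force: [0.7, 0.6, 0.9]
width: 0.014
```

```bash
cat > w.py <<'E'
from h import *
import sys
s=bot.read_state();print(s["clock"],s["eef_pos"],s["eef_rot"],s["ft_force"],s["joints"].round(2),s["width"])
save("wrist",sys.argv[1])
for n,z in [("dial_center",.065),("button_top",.061),("green_dot",.053),("dial_pointer",.065)]:
    for r in bot.tip_of("wrist",n)[:2]:
        v,u=r["centre"];print(n,round(r["conf"],2),[round(u),round(v)],ray("wrist",(u,v),z,s).round(4))
E
python3 w.py w0; python3 -c "from h import *;print(bot.calibration('wrist'))"
```

```text
1.95 [0.4805266  0.03288735 0.24904453] [3.18328768e-04 8.01600965e-01 5.97859113e-01 5.21728874e-04] [0.71052632 0.57887932 0.94754851] [-0.04 -0.21  1.76  0.    1.59 -1.32] 0.014380935978942367
dial_center 0.68 [286, 260] [0.5671 0.0168 0.065 ]
button_top 0.75 [2, 94] [ 0.2929 -0.225   0.061 ]
button_top 0.73 [237, 216] [ 0.4967 -0.0239  0.061 ]
green_dot 0.77 [311, 278] [0.6066 0.0402 0.053 ]
dial_pointer 0.58 [317, 267] [0.5878 0.0507 0.065 ]
{'camera_matrix': array([[306.03092025,   0.        , 278.46778218],
       [  0.        , 306.03092025, 209.58322003],
       [  0.        ,   0.        ,   1.        ]]), 'hand_eye': array([[ 9.99999219e-01,  5.50241943e-04,  1.12206248e-03,
        -6.85490521e-04],
       [-8.31177698e-04,  9.63317703e-01,  2.68362279e-01,
        -7.48382820e-02],
       [-9.33238468e-04, -2.68363002e-01,  9.63317408e-01,
        -1.66030919e-01],
       [ 0.00000000e+00,  0.00000000e+00,  0.00000000e+00,
         1.00000000e+00]])}
```

View pics/w0.png

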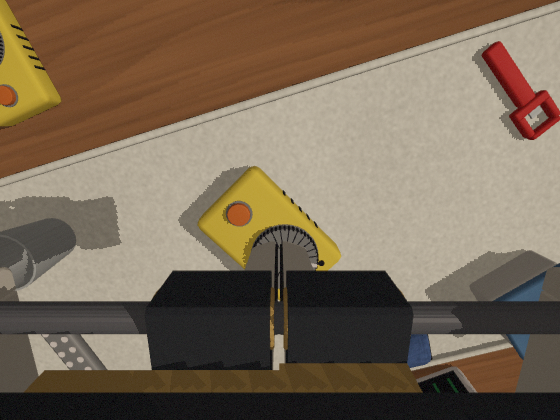

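Call:
carry_out --targets '[[[1, 0, 110, 60, 0], [1, 0, 110, 60, 0], [1, 0, 110, 60, 0], [1, 0, 110, 60, 0]]]'

```text
clock: 2.7
eef_pos: [0.5846, 0.0053, 0.1886]
eef_rot: [-0.0, 0.801, 0.599, -0.0]
ft_force: [-0.2, 0.5, 0.6]
width: 0.005
```

```bash
python3 w.py w1; python3 -c "
import cv2;i=cv2.imread('pics/w1.png');cv2.imwrite('pics/w1c.png',cv2.resize(i[40:300,130:430],None,fx=2.3,fy=2.3,interpolation=cv2.INTER_CUBIC))"
```

```text
2.7 [0.58460509 0.00527545 0.18863876] [-4.37194452e-04  8.00925218e-01  5.98764183e-01 -2.40768185e-04] [-0.15564652  0.53073936  0.64915958] [-0.08  0.11  1.57  0.    1.47 -1.36] 0.005457582462660925
dial_center 0.95 [284, 184] [0.5666 0.0157 0.065 ]
dial_center 0.71 [28, 312] [ 0.6235 -0.2883  0.065 ]
button_top 0.65 [218, 119] [ 0.4927 -0.0256  0.061 ]
green_dot 0.94 [318, 213] [0.6078 0.0407 0.053 ]
dial_pointer 0.89 [323, 191] [0.5842 0.0496 0.065 ]
```

View pics/w1c.png

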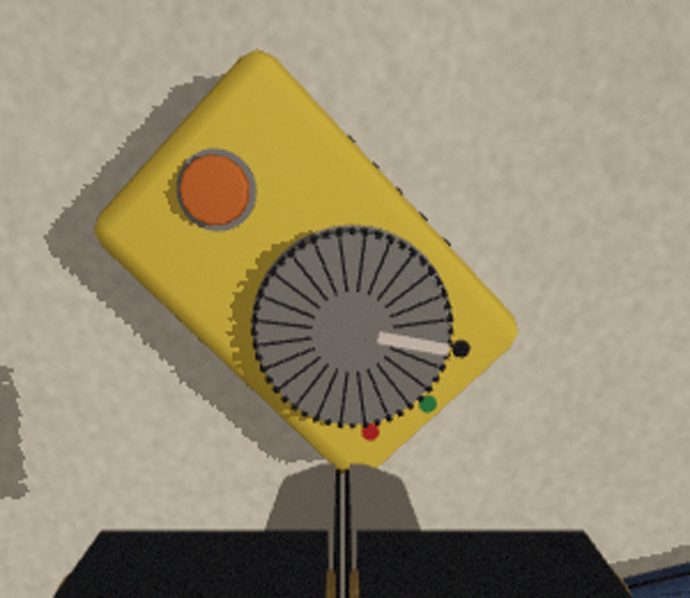

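```bash
cat > m.py <<'E'
from h import *
from scipy.spatial.transform import Rotation as Ro
s=bot.read_state()
f=lambda u,v:(130+u/2.3,40+v/2.3)
P={k:ray("wrist",f(*p),z,s) for k,p,z in [("dial",(353,327),.065),("btn",(214,189),.061),("black",(461,349),.053),("green",(428,404),.053),("red",(370,432),.053)]}
C=P["dial"]
for k in P: d=(P[k]-C)[:2];print(k,P[k].round(4),np.hypot(*d).round(4),np.arctan2(d[1],d[0]).round(3))
# fit pose
L={"dial":(26,0),"btn":(-54,0),"green":(74.5,0),"black":(26+48.5*np.cos(.6),48.5*np.sin(.6)),"red":(26+48.5*np.cos(.6),-48.5*np.sin(.6))}
A=np.array([L[k] for k in P])/1e3;B=np.array([P[k][:2] for k in P])
a=A-A.mean(0);b=B-B.mean(0);th=np.arctan2((a[:,0]*b[:,1]-a[:,1]*b[:,0]).sum(),(a*b).sum())
R=np.array([[np.cos(th),-np.sin(th)],[np.sin(th),np.cos(th)]]);o=B.mean(0)-R@A.mean(0)
print("yaw",th,"org",o,"res mm",((A@R.T+o-B)*1e3).round(1).tolist())
D=R@[.026,0]+o;Bt=R@[-.054,0]+o;print("dial",D,"btn",Bt)
q=s["eef_rot"];T=Ro.from_quat([q[1],q[2],q[3],q[0]]).as_matrix()
g=D+.028*np.array([1,0])
for n,p in("start",g),("dial",D),("btn",Bt): print(n,"tool shift mm",(T.T@(np.r_[p,.065]-s["eef_pos"])*1e3).round(1))
E
python3 m.py
```

```text
dial [0.5672 0.0144 0.065 ] 0.0 0.0
btn [ 0.4977 -0.0238  0.061 ] 0.0793 -2.638
black [0.5924 0.057  0.053 ] 0.0495 1.036
green [0.6128 0.0366 0.053 ] 0.0508 0.453
red [0.6183 0.0079 0.053 ] 0.0515 -0.127
yaw 0.4816258215273817 org [0.54603199 0.00188971] res mm [[1.9, -0.5], [0.5, 0.7], [-0.5, -0.3], [-0.8, -0.2], [-1.0, 0.3]]
dial [0.56907431 0.01393345] btn [ 0.49817487 -0.0231242 ]
start tool shift mm [ 12.5   7.8 126.3]
dial tool shift mm [  4.5 -19.  126.1]
btn tool shift mm [-51.1 -76.5 125.9]
```

Call:
carry_out --targets '[[[1, 12, 8, 60, 0], [1, 12, 8, 105, 0], [1, 12, 8, 105, 0], [1, 12, 8, 105, 0]]]'

```text
clock: 3.45
eef_pos: [0.5975, 0.0128, 0.0865]
eef_rot: [0.001, 0.801, 0.598, 0.001]
ft_force: [-0.0, 0.4, 0.2]
width: 0.003
```

```bash
python3 -c "
from h import *
s=bot.read_state();print(s['eef_pos'],s['eef_rot'],s['ft_force'])
a=save('scene','s1')[170:290,180:340];cv2.imwrite('pics/s1c.png',cv2.resize(a[:,:,::-1],None,fx=4,fy=4,interpolation=cv2.INTER_CUBIC))
s=bot.read_state();print(s['eef_pos'],s['eef_rot'],s['ft_force'])"
```

```text
[0.59748123 0.01278815 0.08648628] [0.00106984 0.80149009 0.59800576 0.00126499] [-0.0394485   0.41739669  0.21883141]
[0.59820938 0.01269696 0.08719334] [0.00160474 0.80150675 0.5979806  0.00188546] [0.47862684 0.25439645 1.17031478]
```

View pics/s1c.png

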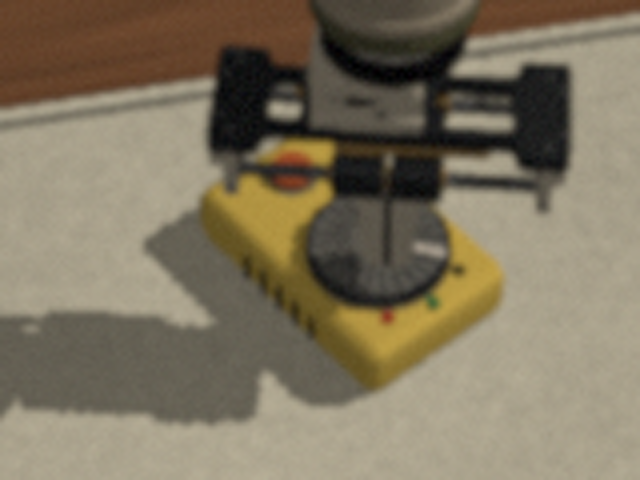

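The shut fingers hang about 20 mm above the dial's far half (tip near (387,262) in the crop). The pointer is still at the black dot. Next I descend until there is force.

Call:
carry_out --targets '[[[1, 0, 0, 15, 0], [1, 0, 0, 20, 0], [1, 0, 0, 22, 0], [1, 0, 0, 23, 0], [1, 0, 0, 23, 0]]]'

```text
clock: 4.12
eef_pos: [0.5963, 0.0128, 0.061]
eef_rot: [0.0, 0.801, 0.598, 0.0]
ft_force: [-1.1, -0.2, 3.2]
width: 0.006
```

Call:
carry_out --targets '[[[1, 0, 0, 2, 0], [1, 0, 0, 3.5, 0], [1, 0, 0, 3.5, 0], [1, 0, 0, 3.5, 0]]]'

```text
clock: 4.62
eef_pos: [0.5968, 0.0128, 0.0594]
eef_rot: [0.0, 0.801, 0.598, 0.0]
ft_force: [-7.5, -0.1, 18.4]
width: 0.007
```

Call:
carry_out --targets '[[[1, 0, 0, -0.7, 0], [1, 0, 0, -0.7, 0]]]'

```text
clock: 4.88
eef_pos: [0.5966, 0.0128, 0.0596]
eef_rot: [0.0, 0.801, 0.598, 0.0]
ft_force: [-6.8, 0.2, 15.3]
width: 0.002
```

Call:
carry_out --targets '[[[1, -3.3, 0.6, -0.7, 0.12], [1, -6.6, 0.9, -0.7, 0.24], [1, -9.9, 0.8, -0.7, 0.36], [1, -13.2, 0.2, -0.7, 0.48], [1, -13.2, 0.2, -0.7, 0.48]]]'

```text
clock: 5.5
eef_pos: [0.5929, 0.0001, 0.0598]
eef_rot: [0.0, 0.921, 0.389, 0.0]
ft_force: [-4.4, 1.5, 11.1]
width: 0.003
```

```bash
python3 w.py w2; python3 -c "
import cv2;i=cv2.imread('pics/w2.png');cv2.imwrite('pics/w2c.png',cv2.resize(i[100:340,130:430],None,fx=2.3,fy=2.3,interpolation=cv2.INTER_CUBIC))"
```

```text
5.5 [5.92943401e-01 5.80159384e-05 5.98059360e-02] [1.03251461e-04 9.21044052e-01 3.89458248e-01 3.42941202e-04] [-4.37001173  1.5281387  11.08441001] [-0.09  0.24  1.66  0.    1.24 -0.89] 0.0032955324277610023
dial_center 0.77 [263, 210] [0.5654 0.0143 0.065 ]
button_top 0.95 [124, 165] [ 0.4963 -0.023   0.061 ]
green_dot 0.66 [344, 229] [0.6095 0.038  0.053 ]
dial_pointer 0.69 [337, 218] [0.5971 0.0402 0.065 ]
```

View pics/w2c.png

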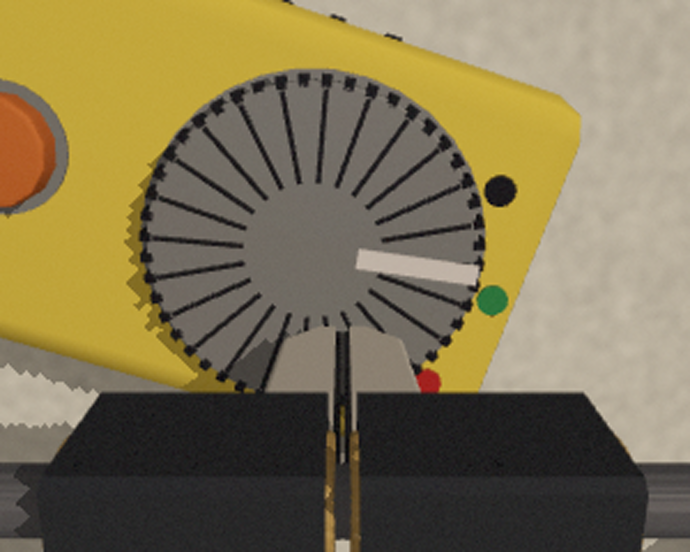

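The white pointer (crop (418,267)) is just short of the green dot (492,300). It has followed the arc without slip, so I'll turn 0.1 rad more and lift straight up.

Call:
carry_out --targets '[[[1, -2.7, 0.6, 0, 0.1], [1, -2.7, 0.6, 0, 0.1], [1, -2.7, 0.6, -5, 0.1], [1, -2.7, 0.6, -30, 0.1], [1, -2.7, 0.6, -60, 0.1]]]'

```text
clock: 6.38
eef_pos: [0.5902, -0.0021, 0.1179]
eef_rot: [-0.001, 0.939, 0.344, -0.001]
ft_force: [-0.4, 0.5, -0.6]
width: 0.01
```

Call:
carry_out --targets '[[[1, 0, 0, -40, 0], [1, 0, 0, -40, 0], [1, 0, 0, -40, 0], [1, 0, 0, -40, 0]]]'

```text
clock: 6.88
eef_pos: [0.5901, -0.0021, 0.1566]
eef_rot: [-0.001, 0.939, 0.344, -0.001]
ft_force: [-0.1, -0.6, 0.7]
width: 0.006
```

```bash
python3 w.py w3; python3 -c "
import cv2;i=cv2.imread('pics/w3.png');cv2.imwrite('pics/w3c.png',cv2.resize(i[60:320,130:430],None,fx=2.3,fy=2.3,interpolation=cv2.INTER_CUBIC))"
```

```text
6.875 [ 0.59010555 -0.00212288  0.15662928] [-6.53614377e-04  9.39033944e-01  3.43821303e-01 -1.31769522e-03] [-0.10750015 -0.58508271  0.67694671] [-0.09  0.14  1.59  0.    1.41 -0.79] 0.006194634147243637
dial_center 0.6 [273, 181] [0.5679 0.0157 0.065 ]
button_top 0.91 [177, 159] [ 0.4939 -0.0233  0.061 ]
green_dot 0.82 [326, 190] [0.6107 0.0392 0.053 ]
dial_pointer 0.76 [317, 190] [0.6014 0.0346 0.065 ]
```

View pics/w3c.png

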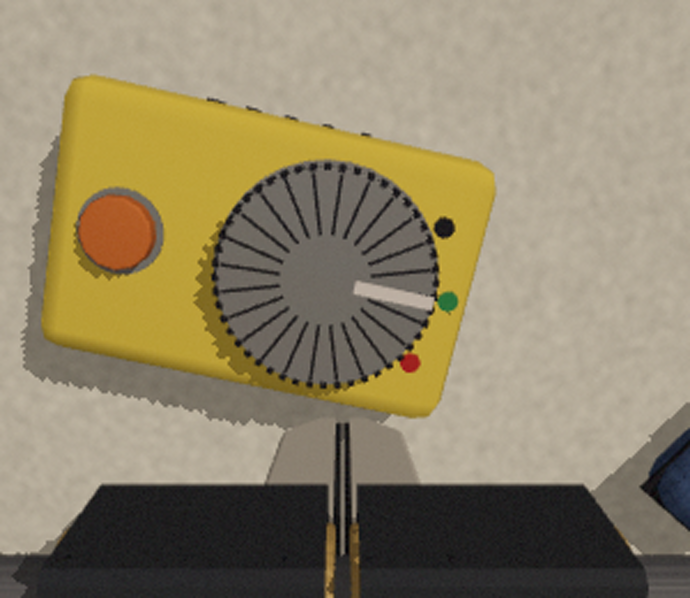

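The pointer now aims at the green dot and the fingers are clear. Next is the button, at about crop (116,232).

```bash
python3 -c "
from h import *
from scipy.spatial.transform import Rotation as Ro
s=bot.read_state();q=s['eef_rot'];T=Ro.from_quat([q[1],q[2],q[3],q[0]]).as_matrix()
p=ray('wrist',(130+116/2.3,60+232/2.3),.061,s);print(p,(T.T@(p-s['eef_pos'])*1e3).round(1))
p=np.array([.498,-.0235,.061]);d=p-np.array([.5901,-.0021,.1566]);print((T.T@d*1e3).round(1))"
```

```text
[ 0.49767819 -0.02265012  0.061     ] [-84.2 -44.4  96.9]
[-84.1 -43.   95.7]
```

Call:
carry_out --targets '[[[1, -84, -44, 0, 0], [1, -84, -44, 0, 0], [1, -84, -44, 50, 0], [1, -84, -44, 85, 0], [1, -84, -44, 85, 0]]]'

```text
clock: 7.75
eef_pos: [0.4958, -0.0225, 0.0706]
eef_rot: [-0.002, 0.939, 0.344, -0.003]
ft_force: [-0.4, 0.1, 0.6]
width: 0.009
```

Call:
carry_out --targets '[[[1, 0, 0, 7, 0], [1, 0, 0, 12, 0], [1, 0, 0, 14, 0], [1, 0, 0, 14, 0]]]'

```text
clock: 8.25
eef_pos: [0.4995, -0.023, 0.0604]
eef_rot: [0.0, 0.939, 0.344, 0.001]
ft_force: [0.7, -0.4, 2.2]
width: 0.009
```

Call:
carry_out --targets '[[[1, 0, 0, 2, 0], [1, 0, 0, 4, 0], [1, 0, 0, 5, 0], [1, 0, 0, 5, 0]]]'

```text
clock: 8.75
eef_pos: [0.4996, -0.023, 0.0561]
eef_rot: [0.0, 0.939, 0.344, 0.001]
ft_force: [-3.6, 0.3, 15.5]
width: 0.001
```

The force is 15.5 N at z = 56 mm, which means the button is on its stop. I'll hold, then lift.

Call:
carry_out --targets '[[[1, 0, 0, 0, 0], [1, 0, 0, -5, 0], [1, 0, 0, -30, 0], [1, 0, 0, -90, 0], [1, 0, 0, -120, 0]]]'

```text
clock: 9.38
eef_pos: [0.4992, -0.023, 0.1772]
eef_rot: [0.001, 0.939, 0.344, 0.001]
ft_force: [0.6, 0.5, 0.1]
width: 0.003
```

Call:
carry_out --targets '[[[1, 80, 50, -40, 0], [1, 80, 50, -40, 0], [1, 80, 50, -40, 0], [1, 80, 50, -40, 0]]]'

```text
clock: 9.88
eef_pos: [0.5908, -0.0094, 0.213]
eef_rot: [-0.001, 0.939, 0.344, -0.001]
ft_force: [0.3, 0.9, 0.1]
width: 0.006
```

```bash
python3 w.py w4; python3 -c "
from h import *
save('top','t1')
a=cv2.imread('pics/t0.png').astype(int);b=cv2.imread('pics/t1.png').astype(int);print('topdiff cup,opener,box,remote,case,cream',[round(abs(a-b)[y0:y1,x0:x1].mean(),2) for x0,y0,x1,y1 in[(388,220,425,255),(155,222,192,272),(155,120,208,170),(402,148,432,204),(230,122,288,147),(350,122,374,150)]])"
```

```text
9.875 [ 0.59080494 -0.00938295  0.21304815] [-5.74663842e-04  9.39011987e-01  3.43881328e-01 -1.33796934e-03] [0.29858349 0.88665531 0.12640278] [-0.1   0.11  1.52 -0.    1.51 -0.8 ] 0.005558159967062642
dial_center 0.86 [274, 165] [0.5645 0.0137 0.065 ]
dial_center 0.16 [325, 172] [0.6092 0.0417 0.065 ]
button_top 0.86 [196, 150] [ 0.4942 -0.0267  0.061 ]
green_dot 0.88 [322, 173] [0.6101 0.039  0.053 ]
dial_pointer 0.91 [316, 175] [0.6039 0.0333 0.065 ]
topdiff cup,opener,box,remote,case,cream [np.float64(7.84), np.float64(4.99), np.float64(3.85), np.float64(10.61), np.float64(29.35), np.float64(3.02)]
```

View pics/w4.png

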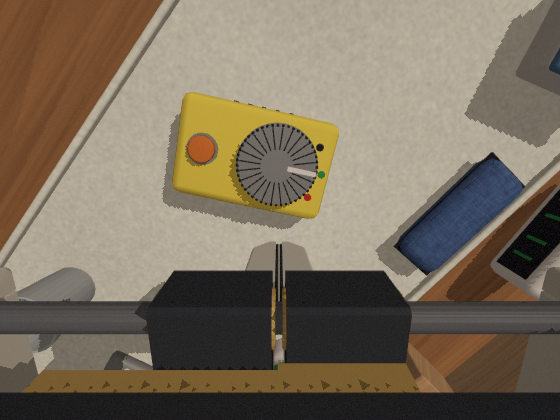

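```bash
python3 -c "
from station import bot
print(bot.close_job())"
```

```text
the job is handed in; nothing more can be done
None
```

The diffuser on the tray is set to low, its button has been pressed once, and the job was handed in at about 9.9 s on the robot's clock. The hand-in gives no verdict, so what follows comes from my own checks.

- **Dial:** I pressed the shut fingertips on the dial at about 11 N and moved them clockwise in an arc, first 0.48 rad, then another 0.1 rad. After lifting straight up, the wrist picture showed the white pointer at the green dot.
- **Button:** I pressed it to its stop, at 15.5 N with the tip about 5 mm below the button's rest height, then lifted clear. It looked fully up in the last picture, though I had no direct reading of its travel.
- **Diffuser:** The last fixes for the dial, button and green dot agree with the first to within a few millimetres, so it did not shift noticeably.
- **Other things on the tray:** I only checked these by comparing the top view before and after. The ceramic box, face cream and opener areas changed little, and the cup and remote a bit more. The glasses case area changed a lot. I put this down to the arm and its shadow but did not look at the picture to confirm it. The wrist view showed the case lying undisturbed, and the arm's path never came near it.

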